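Refit the carousel drive's sleeve and hold its recessed reset

ROBOT

A 6-joint arm with a two-finger parallel gripper is mounted at the origin on the work surface. World frame = base frame: x ahead of the robot, y to its left, z up, the work surface at z = 0. Lengths are in mm, angles in rad, forces in N, time in s.
With the tool pointing down it reaches from about 375 to 925 mm from the base axis. Payload 5.7 kg.
Tool frame: the origin (TCP) lies at the very end of the fingers, on their centre line; the grasp point (between the pads) lies 19 mm behind it (env.hold_point_z is the z of the grasp point in the tool frame, in mm); z points along the fingers, y is the line along which they close (so a half turn about z gives the same grasp; the last joint's range is limited). The gripper opens to 88 mm and grips with 3 to 60 N. Pads are 20 mm wide; open, the fingers measure 115 mm over their backs; the gripper's body (75 mm by 178 mm) begins 61 mm behind the grasp point.
Start: joints at [-1.366, 0.359, 1.51, -0, 1.272, -0.115], TCP at [188.609, -569.547, 185.423] pointing down, gripper open.
Joint ranges: [-2.97, 2.97], [-1.01, 2.36], [0.21, 2.38], [-0.96, 4.11], [0.2, 2.71], [-2.98, 2.98]. Speed limits (rad/s): [2.39, 2.39, 3.14, 3.14, 3.14, 3.14].

INTERFACE

Orientations are given as a 3x3 rotation matrix whose columns are the frame's x, y, z axes.
In Python, from workcell import env gives the robot as it stands.
- The arm moves only by the tool move_arm, never from a script. Its argument "rows" is a list of rows, each a list of 3 entries, a list of its own where there are three numbers: the shift along the tool's x, y, z in units of 60 mm (1.0 is 60 mm), then the turn about the tool's z in degrees, then the opening, from -1 (shut) to 1 (fully open). A call has 1 to 12 rows; each row shifts and turns the commanded pose from where the row before left it, along the tool's axes as they then stand; what a row does not reach is not made up. A row lasts 1/8 s, in which the tool goes at most 62.5 mm and 10.7 degrees, less where a joint would pass 70% of its speed; a pose out of reach is approached as far as the arm can. A call is refused whole if a number of a shift passes 1 or a number of a turn 10.7, either way. A call with a gripper value outside its range is refused whole. The fingers move at their own pace and stop on an object; "grip_force" is the grip in N (left out, the last holds). Time passes only in rows, so rows that do not move let the fingers close. It gives the time, the measured TCP pose, the force, the opening and the grip force at its end, in the units of the state.
- env.get_state(): the state, without advancing time (a new reading comes with each control period).
- env.read_camera(name): name is "scene" or "top" or "wrist"; returns the picture (384x512x3 uint8, red, green, blue); there is no depth.
- env.calibration(name): a dict with "intrinsics" (3x3 intrinsics, pixels), "eye" and "rotation" of the camera in the world. Camera axes: x right, y down, z forward; pixel columns grow to the right and rows downward; lengths in mm; the calibration is good to about 2 mm. A picture is of the moment at which its call begins: read the wrist's pose just before it. calibration takes no time and is no camera call; for the wrist camera it gives the pose at the moment of the call.
- env.finish_job(): hands the job in; it is judged then, once.
The state is a dict: "time": time; "joint_pos": joint angles; "qd": joint speeds; "tau": joint torques, N m; "eef_pos": TCP position; "ee_rot": TCP orientation; "ft_force": force on the tool from outside, world axes, zero at the start; "ft_torque": the same for the moment, N m; "grip_width": finger opening in mm; "gripper_force": force on a finger pad.
Only numpy, scipy, OpenCV 4.12 (cv2) and the standard library are available. Lean on these libraries where they do the work, as an engineer would, in place of code of your own. Each camera call takes 0.05 s, during which the arm holds its last target. There are 200 camera calls.

TASK

The sample carousel's drive has tripped because its spacer sleeve was left off: slide the metal sleeve over the upright drive shaft, all the way down onto the shoulder, and let go of it. Then take the reset pin from its holder, reach through the round hole in the drive's top with it and press the recessed reset button fully down; finish while still gripping the pin and holding the button down with it. Leave the other things on the bench where they are.

Things in the scene. Friction and masses are not known exactly. Their poses are not given: they have to be found in the camera images.
- drive: carousel drive unit, fixed to the bench: low box 150 (x) x 210 (y) x 60 mm high, grey with white top deck; origin centre of its underside, z up. Its upright steel shaft stands at +y 55 mm and its round reset hole lies at -y 55 mm on the deck
- shaft_top (a point): top of the drive's upright steel shaft, on its axis, 112 mm above the bench: shaft 16 mm diameter, its last 6 mm tapering to 10 mm, 40 mm long above the shoulder
- shaft_seat (a point): point on the shaft's axis at the upper face of the shoulder (72 mm above the bench; shoulder 28 mm across on top, widening to 38 mm at the deck), where the underside of the sleeve must come to rest; z up
- reset_hole (a point): centre of the mouth of the 14 mm round reset hole, level with the deck's top face (60 mm above the bench); z up. The button's flat top (12.4 mm across) lies 14 mm below this mouth
- reset_button (a joint): travel of the recessed spring button: 0 m up, 0.005 m fully down (hard stop); pushed straight down it takes about 1.4 N to start and 5 N at the stop, and springs back when let go
- sleeve: aluminium spacer sleeve, a plain tube 36 mm outside, 20 mm bore, 30 mm high, about 0.09 kg, standing loose on the bench with its bore upright; either end may go down; origin centre of its underside, z along the bore
- holder: black holder block 60 x 60 x 50 mm fixed to the bench, with a 10 mm hole straight down its middle in which the reset pin stands; origin centre of its underside
- pin: reset pin, 110 mm long, about 60 g, standing upright, tip down, in the holder: steel tip 6 mm diameter and 45 mm long, then a steel collar 24 mm across and 5 mm thick that rests on the holder's top, then a round grey grip 18 mm diameter and 60 mm long; origin at the tip's end, z along the pin towards the grip
- pin_tip (a point): the end of the reset pin's 6 mm tip
- pin_grip (a point): middle of the pin's grip, on its axis, 80 mm above the tip's end
- cork_ring: cork flask-support ring, 76 mm across, 25 mm high, hole 44 mm (not the sleeve); bystander, origin centre of underside
- spatula: lab spatula with wooden handle, 160 mm long, lying flat; bystander, origin centre of underside
- stopper: small cork stopper, 28 mm across and high; bystander, origin centre of underside
- amber_bottle: amber bottle, 64 mm across, 130 mm high; bystander, origin centre of underside
- beaker: open glass beaker, 70 mm across, 90 mm high; bystander, origin centre of underside
- jar: closed glass jar, 68 mm across, 85 mm high; bystander, origin centre of underside
- vial_rack: white rack 60 x 130 x 35 mm with capped vials standing to 64 mm; bystander, origin centre of underside

How it is judged (in metres and radians):
On the way, in this order (a step that is already met when the one before it is completed fails the run):
1. the sleeve is down on the shoulder of the shaft and let go of (horizontal distance between sleeve and shaft_seat below 0.004 m and z of sleeve in the frame of shaft_seat between -0.003 and 0.003 m and angle between the z axis of sleeve and the z axis of drive, either way round below 0.1 rad and contact force between the fingers and sleeve below 0.1 N), for 0.2 s.
2. the gripped pin's tip is in the reset hole (horizontal distance between pin_tip and reset_hole below 0.006 m and z of pin_tip in the frame of reset_hole below -0.01 m and contact force between the fingers and pin above 1 N), for 0.1 s.
At the end, for the whole second after the job is handed in: Ends holding: the pin gripped (over 1 N), its tip in the hole (6 mm of its axis, 10 mm deep or more) and pushing over 1 N, the button down more than 4 of 5 mm; the sleeve, let go of, on the shoulder within 3 mm in height, 4 mm off-centre, 0.1 rad (all of step 1 and all of step 2 and value of joint reset_button above 0.004 m and contact force between pin and drive above 1 N); the arm keeps its last pose, push and grip.
It fails at once if one of the bystanders is moved more than 30 mm (distance of any of cork_ring, spatula, stopper, amber_bottle, beaker, jar, vial_rack from where it was at the start of the episode above 0.03 m).
It also fails if it takes over 64 s, if anything falls off the work surface, if the arm or the gripper's body presses on something with over 40 N, if the wrist force passes 120 N, or if a joint passes its speed limit or range.

## Working session

There is one attempt and no reset: what is moved stays moved. The work goes in short steps, Python scripts to look and compute and a tool call to move; the robot and the scene stay as the last step left them, time stands still between calls to the robot, and variables do not carry over. Pictures are saved under pics/ and viewed, at most 10 in all, crops included, and the job is handed in when it is done.

Besides the shell and the picture viewer there is one more tool, called after "Emit:" by a JSON object that holds its "api" and its "payload", one argument or row to a line. move_arm: Moves the arm, as the interface text tells. Its arguments: {"type":"object","properties":{"rows":{"type":"array"},"grip_force":{"type":"number"}},"required":["rows"]}

```bash
mkdir -p pics && cat > h.py <<'E'
import numpy as np, cv2
from workcell import env
def ray(c,uv):
    K=np.array(c["intrinsics"]);R=np.array(c["rotation"]);e=np.array(c["eye"])
    d=R@np.linalg.inv(K)@np.array([uv[0],uv[1],1.0]);return e,d/np.linalg.norm(d)
def onz(c,uv,z):
    e,d=ray(c,uv);return e+d*(z-e[2])/d[2]
def proj(c,p):
    K=np.array(c["intrinsics"]);R=np.array(c["rotation"]);e=np.array(c["eye"])
    q=K@(R.T@(np.array(p)-e));return q[:2]/q[2]
E
python3 - <<'E'
from h import *
a=env.read_camera("scene");b=env.read_camera("top")
cv2.imwrite("pics/scene.png",a[:,:,::-1]);cv2.imwrite("pics/top.png",b[:,:,::-1])
for n in("scene","top","wrist"):
    c=env.calibration(n);print(n,np.round(c["intrinsics"],1).tolist(),np.round(c["eye"],1),np.round(c["rotation"],3).tolist())
s=env.get_state();print(s["time"],s["ee_rot"],s["grip_width"])
E
```

```text
scene [[355.9, 0.0, 256.6], [0.0, 355.9, 189.6], [0.0, 0.0, 1.0]] [1470.2 -260.4  745.9] [[0.275, 0.547, -0.791], [0.961, -0.156, 0.226], [-0.0, -0.823, -0.568]]
top [[432.0, 0.0, 251.1], [0.0, 432.0, 193.4], [0.0, 0.0, 1.0]] [ 402.8    4.2 1509.9] [[-0.022, -0.993, 0.117], [-1.0, 0.023, 0.013], [-0.015, -0.116, -0.993]]
wrist [[325.1, 0.0, 259.6], [0.0, 325.1, 192.5], [0.0, 0.0, 1.0]] [ 264.6 -544.4  385.2] [[0.314, -0.909, -0.275], [-0.95, -0.301, -0.089], [-0.002, 0.289, -0.957]]
0.1 [[ 9.49296698e-01  3.14381391e-01 -3.47645969e-04]
 [ 3.14381537e-01 -9.49295384e-01  1.58807711e-03]
 [ 1.69243176e-04 -1.61684983e-03 -9.99998679e-01]] 87.9892081079107
```

View pics/scene.png

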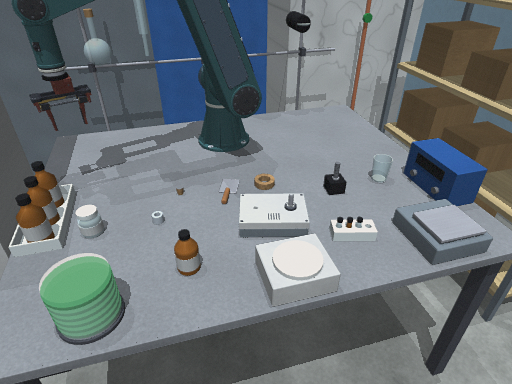

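View pics/top.png

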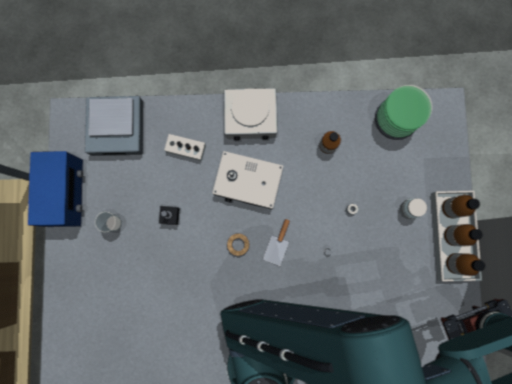

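The scene view shows the drive at (273,212), with the shaft at (291,202). The sleeve is at (157,217) and the pin in its holder at (336,183). In the top view the sleeve is at (352,209), the shaft at (232,175), the reset hole at (264,183) and the holder at (169,215).

```bash
python3 - <<'E'
from h import *
b=cv2.imread("pics/top.png");c=env.calibration("top")
def crop(x,y,w=24,h=24): return cv2.resize(b[y-h:y+h,x-w:x+w],(int(w*2*8),int(h*2*8)),interpolation=cv2.INTER_CUBIC)
m=np.hstack([crop(352,209),crop(169,215)])
d=crop(248,180,48,40); d=d[:, :768]
out=np.vstack([m,d]);out=cv2.resize(out,None,fx=.58,fy=.58,interpolation=cv2.INTER_AREA);print(out.shape)
cv2.imwrite("pics/crops.png",out)
for n,uv,z in[("sleeve",(352,209),30),("shaft",(232,175),112),("hole",(264,183),60),("drive",(248,180),60),("holder",(169,215),50)]:
    print(n,np.round(onz(c,uv,z),1), np.round(onz(c,(uv[0]+1,uv[1]),z)-onz(c,uv,z),1))
# sleeve segmentation
g=b.astype(int);print(g[200:219,343:362].sum(2)//3)
E
```

```text
(594, 445, 3)
sleeve [ 515.1 -321.    30. ] [-0.1 -3.4  0. ]
shaft [629.5  83.4 112. ] [-0.1 -3.3  0. ]
hole [607.9 -21.7  60. ] [-0.1 -3.4  0. ]
drive [619.4  32.3  60. ] [-0.1 -3.4  0. ]
holder [507.4 303.1  50. ] [-0.1 -3.4  0. ]
[[129 130 130 130 129 129 129 129 129 128 129 129 131 131 132 132 131 130
  128]
 [130 132 132 131 129 127 126 127 128 130 129 128 128 128 128 129 129 130
  129]
 [131 132 131 130 128 126 125 126 126 126 128 129 129 127 125 127 128 129
  128]
 [129 130 128 125 122 122 125 133 136 138 137 138 137 132 128 127 128 130
  129]
 [130 128 126 121 117 121 138 158 170 174 168 164 160 144 131 129 129 130
  129]
 [131 129 123 115 109 123 154 172 171 169 169 172 175 162 140 131 130 130
  131]
 [131 127 119 106 103 138 167 159 130 112 115 139 166 175 157 136 131 129
  129]
 [130 125 114  98 104 146 164 139  98  77  74  95 141 170 162 138 130 129
  130]
 [129 122 105  87 110 151 158 128  92  77  69  76 117 158 165 146 132 129
  129]
 [127 118  97  79 109 151 162 135 103  84  71  78 120 160 167 149 133 128
  128]
 [125 111  86  74 100 146 170 160 132 104  85 101 143 171 166 144 129 126
  126]
 [126 112  90  74  80 120 159 171 159 137 127 145 170 174 157 135 128 126
  127]
 [129 122 104  81  72  92 130 160 171 174 173 173 171 161 143 130 127 127
  127]
 [128 124 110  88  76  74  90 119 145 160 164 154 142 133 130 128 128 128
  127]
 [128 126 116  98  84  78  78  84  95 105 112 121 127 128 128 128 128 128
  127]
 [130 131 128 116  97  86  83  84  84  91 101 116 128 130 129 129 129 128
  127]
 [131 133 133 129 117 103  99  99 102 111 122 128 132 130 131 131 130 129
  129]
 [132 131 133 132 130 125 124 123 124 126 129 130 131 130 130 129 130 130
  129]
 [132 131 131 132 132 131 130 130 129 129 130 130 130 129 129 130 130 128
  129]]
```

View pics/crops.png

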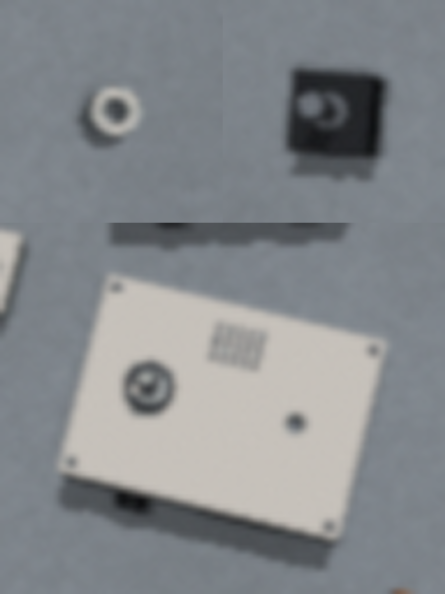

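The crops show the sleeve ring centred near (352.3,208.6) in the full picture, the shaft inside its shoulder, the reset hole clearly visible, and the pin in its holder. I'll move over the sleeve.

Emit:
{"api": "move_arm", "payload": {
  "rows": [
    [[0.8,-0.28,0.1],0,1],
    [[0.8,-0.28,0.1],0,1],
    [[0.8,-0.28,0.1],0,1],
    [[0.8,-0.28,0.1],0,1],
    [[0.8,-0.28,0.1],0,1],
    [[0.8,-0.28,0.1],0,1],
    [[0.8,-0.28,0.1],0,1],
    [[0.87,-0.26,0.1],0,1],
    [[0,0,0],0,1],
    [[0,0,0],0,1]
  ]
}}

```text
time: 1.35
eef_pos: [514.6, -321.0, 137.0]
ee_rot: [[0.949, 0.315, -0.001], [0.315, -0.949, 0.0], [-0.001, -0.001, -1.0]]
ft_force: [-0.5, 0.4, 0.4]
grip_width: 87.8
gripper_force: 0.0
```

```bash
python3 - <<'E'
from h import *
s=env.get_state();c=env.calibration("wrist");a=env.read_camera("wrist")
cv2.imwrite("pics/w1.png",a[:,:,::-1])
print(s["time"],np.round(s["eef_pos"],1),np.round(s["ee_rot"],3).tolist(),s["ft_force"])
print(proj(c,[515,-322,30]),proj(c,s["eef_pos"]))
E
```

```text
1.35 [ 514.6 -321.   137. ] [[0.949, 0.315, -0.001], [0.315, -0.949, 0.0], [-0.001, -0.001, -1.0]] [-0.50711786  0.39092118  0.39613692]
[260.67303654 179.45360325] [259.31427417 220.38230788]
```

View pics/w1.png

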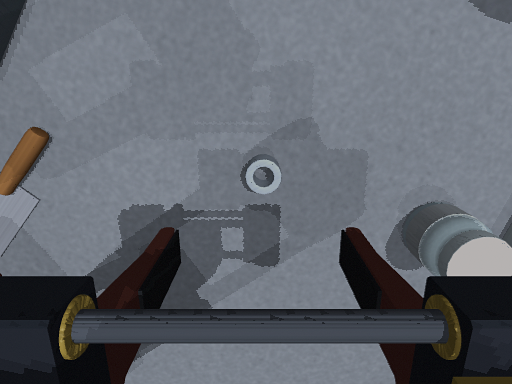

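The wrist view shows the sleeve ring at about (263,176), clear of the fingers. The jar, at (455,240), is far enough away.

```bash
python3 - <<'E'
from h import *
s=env.get_state();c=env.calibration("wrist");b=cv2.imread("pics/w1.png")
x0,y0=235,150;r=b[y0:205,x0:292].astype(int).mean(2)
m=(r>175).astype(np.uint8)
cs,_=cv2.findContours(m,cv2.RETR_EXTERNAL,cv2.CHAIN_APPROX_NONE);k=max(cs,key=len)
e=cv2.fitEllipse(k);print(e)
hol=((r<150)).astype(np.uint8)
uv=(e[0][0]+x0,e[0][1]+y0);p=onz(c,uv,30);R=np.array(s["ee_rot"])
print(uv,p,R.T@(p-s["eef_pos"])/60)
E
```

```text
((27.962177276611328, 9.999957084655762), (0.0017125040758401155, 6.955113410949707), 90.0035171508789)
(262.9621772766113, 159.99995708465576) [ 533.63465333 -318.5855366    30.        ] [0.3240729  0.05585757 1.78691762]
```

```bash
python3 - <<'E'
from h import *
s=env.get_state();c=env.calibration("wrist");b=cv2.imread("pics/w1.png")
x0,y0=235,150;r=cv2.GaussianBlur(b,(3,3),0)[y0:205,x0:292].mean(2)
print(r[26,4:54].astype(int)); print(r[4:50,28].astype(int))
for T in(140,150,160):
    m=(r>T).astype(np.uint8);cs,_=cv2.findContours(m,cv2.RETR_EXTERNAL,cv2.CHAIN_APPROX_NONE)
    k=max(cs,key=len);e=cv2.minEnclosingCircle(k);f=cv2.fitEllipse(k);uv=(e[0][0]+x0,e[0][1]+y0);p=onz(c,uv,30)
    print(T,uv,e[1],f,np.round(p,1),np.array(s["ee_rot"]).T@(p-s["eef_pos"])/60)
E
```

```text
[106  87  73  70  70  79 113 150 165 166 166 167 167 144 102  81  89 102
 109 109 109 107 105 105 105  98  81  70  64  61  62  63  62  58  77 129
 163 166 166 166 167 155 129 116 116 117 118 119 118 117]
[ 91  86  87  87  95 126 161 172 169 168 168 165 135  87  69  76  83  91
 103 107 106 105 105 105 104  99  90  86  87  87  86  84 100 142 168 170
 168 168 167 156 133 116 113 114 115 117]
140 (263.23630142211914, 176.35958862304688) 17.397159576416016 ((28.3330135345459, 26.37298583984375), (33.29341506958008, 34.01605987548828), 94.13495635986328) [ 518.4 -324.    30. ] [0.05463435 0.06094819 1.78717353]
150 (263.17646980285645, 176.5) 17.18384552001953 ((28.338714599609375, 26.30312728881836), (32.74897003173828, 33.340431213378906), 95.41014099121094) [ 518.2 -323.9   30. ] [0.05228711 0.05998273 1.78717622]
160 (263.2375888824463, 176.3368797302246) 16.63083267211914 ((28.248798370361328, 26.20440101623535), (31.827802658081055, 32.395484924316406), 89.16667175292969) [ 518.4 -323.9   30. ] [0.05501397 0.0609681  1.78717316]
```

Emit:
{"api": "move_arm", "payload": {
  "rows": [
    [[0.05,0.05,0.55],0,1],
    [[0,0,0.55],0,1],
    [[0,0,0.55],0,1],
    [[0,0,0.4],0,1],
    [[0,0,0.15],0,1],
    [[0,0,0],0,0],
    [[0,0,0],0,-1],
    [[0,0,0],0,-1],
    [[0,0,0],0,-1],
    [[0,0,0],0,-1],
    [[0,0,0],0,-1],
    [[0,0,0],0,-1]
  ],
  "grip_force": 20
}}

```text
time: 2.9
eef_pos: [519.0, -322.9, 5.4]
ee_rot: [[0.949, 0.314, -0.0], [0.314, -0.949, 0.0], [-0.0, -0.0, -1.0]]
ft_force: [-0.2, -0.1, 0.8]
grip_width: 21.3
gripper_force: 0.0
```

The width is 21 mm, less than the 36 mm sleeve, and there's no force, so I'll look.

```bash
python3 - <<'E'
from h import *
s=env.get_state();a=env.read_camera("wrist");t=env.read_camera("scene")
out=np.hstack([cv2.resize(a[100:384,100:420],None,fx=1.2,fy=1.2),cv2.resize(t[150:290,60:240],(400,341),interpolation=cv2.INTER_CUBIC)]) if 0 else None
A=cv2.resize(a,(400,300));B=cv2.resize(t[150:285,60:240],(400,300),interpolation=cv2.INTER_CUBIC)
cv2.imwrite("pics/w2.png",np.hstack([A,B])[:,:,::-1]);s=env.get_state();print(s["grip_width"],s["gripper_force"],s["eef_pos"])
E
```

```text
13.13508374135726 0.0 [ 519.03082314 -322.90864103    5.40612601]
```

View pics/w2.png

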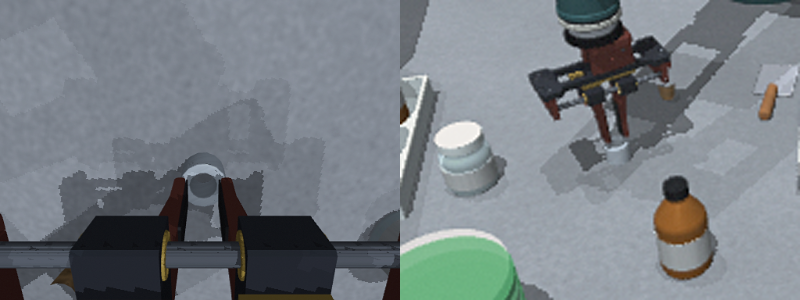

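```bash
python3 - <<'E'
from h import *
a=env.read_camera("wrist");s=env.get_state();t=env.read_camera("top");c=env.calibration("wrist")
print(s["time"],s["grip_width"],s["gripper_force"])
A=cv2.resize(a[180:300,180:340],(533,400),interpolation=cv2.INTER_CUBIC);B=cv2.resize(t[194:224,342:362],(267,400),interpolation=cv2.INTER_CUBIC)
cv2.imwrite("pics/w3.png",np.hstack([A,B])[:,:,::-1])
print(proj(c,[518.4,-323.9,30]),proj(c,s["eef_pos"]))
E
```

```text
3.05 9.199477984042526 0.0
[260.51618396 237.32869773] [259.31540544 220.41741032]
```

View pics/w3.png

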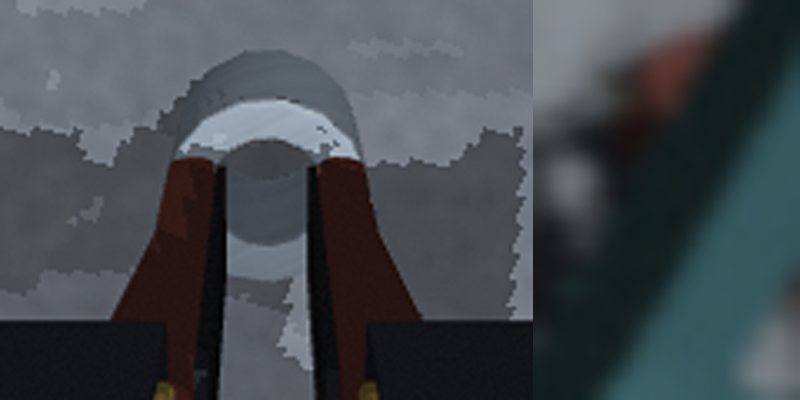

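```bash
python3 - <<'E'
from h import *
c=env.calibration("scene");s=env.get_state()
for z in(0,5,30,35,60):print(z,np.round(proj(c,[519,-323,z]),1),np.round(proj(env.calibration("wrist"),[519,-323,z]),1))
t=env.read_camera("scene");k=7
cv2.imwrite("pics/s4.png",cv2.resize(t[185:230,130:185],None,fx=12,fy=12,interpolation=cv2.INTER_CUBIC)[:,:,::-1])
s=env.get_state();print(s["joint_pos"],s["grip_width"],s["gripper_force"],s["ft_force"])
E
```

```text
0 [158.1 221.3] [259.4 217.5]
5 [157.9 220.1] [259.4 220.2]
30 [156.7 214.1] [259.4 236. ]
35 [156.4 212.9] [259.4 239.6]
60 [155.2 206.7] [259.3 261. ]
[-6.69584528e-01  5.77698935e-01  1.65309340e+00  5.40858187e-05
  9.10899736e-01  5.81352010e-01] 2.10083645762881 0.0 [-1.08369265 -0.78626739  0.58379472]
```

View pics/s4.png

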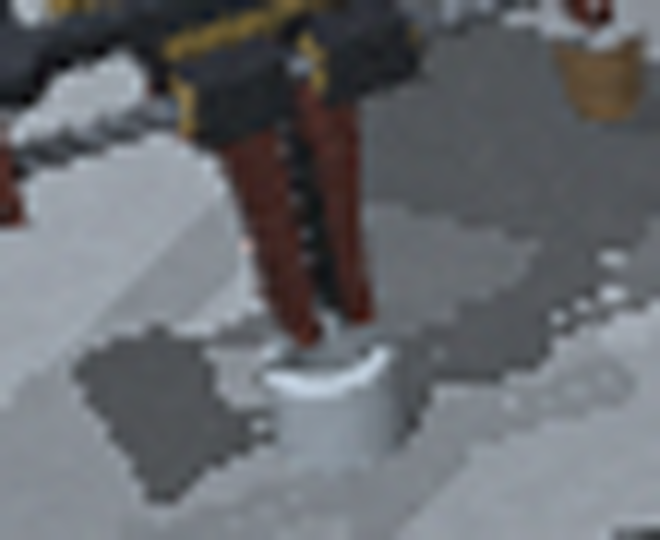

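The fingertips end at about (157.5,213) in the scene picture, just above the sleeve's rim. So the real fingertips are higher than the reported TCP. I'll estimate how much from the wrist views.

```bash
python3 - <<'E'
from h import *
s=env.get_state();c=env.calibration("wrist");R=np.array(s["ee_rot"]);p=np.array(s["eef_pos"])
for h in(0,15,25,30,35,40,45):
    f=lambda x,y:np.round(proj(c,p+R@np.array([x,y,-h])),0)
    print(h,"front edge",f(10,0),"gap88 cols",f(10,-44),f(10,44), "scene",np.round(proj(env.calibration("scene"),p+[0,0,h]),1))
b=cv2.imread("pics/w1.png").astype(int)
for r in range(222,262,4): print(r,"".join("#" if v[2]>v[0]+12 or v.sum()<90 else "." for v in b[r,130:200]),"".join("#" if v[2]>v[0]+12 or v.sum()<90 else "." for v in b[r,320:390]))
E
```

```text
0 front edge [259. 206.] gap88 cols [192. 206.] [327. 206.] scene [157.9 220. ]
15 front edge [259. 214.] gap88 cols [187. 214.] [332. 214.] scene [157.2 216.5]
25 front edge [259. 220.] gap88 cols [183. 220.] [335. 220.] scene [156.7 214. ]
30 front edge [259. 224.] gap88 cols [181. 224.] [337. 224.] scene [156.4 212.8]
35 front edge [259. 227.] gap88 cols [179. 227.] [339. 227.] scene [156.2 211.6]
40 front edge [259. 231.] gap88 cols [177. 231.] [342. 231.] scene [155.9 210.3]
45 front edge [259. 235.] gap88 cols [175. 235.] [344. 235.] scene [155.7 209.1]
222 ...................................................................... ......................................................................
226 ...................................................................... ......................................................................
230 ..............................##############..###..................... ......................##..##############..............................
234 ...........................######################..................... .....................
[... 225 characters left out ...]
########################..................... .....................############################.....................
246 ..................################################.................... .....................###############################..................
250 ...............###################################.................... .....................##################################...............
254 ............######################################.................... ....................######################################............
258 ........###########################################................... ....................##########################################........
```

Emit:
{"api": "move_arm", "payload": {
  "rows": [
    [[0,0,0],0,1],
    [[0,0,0],0,1],
    [[0,0,0],0,1],
    [[0,0,0],0,1],
    [[0,0,0],0,1],
    [[0,0,0.2],0,1],
    [[0,0,0.15],0,1],
    [[0,0,0.1],0,1],
    [[0,0,0.05],0,1],
    [[0,0,0],0,1]
  ]
}}

```text
time: 4.4
eef_pos: [518.9, -322.9, -24.9]
ee_rot: [[0.949, 0.314, -0.0], [0.314, -0.949, 0.0], [-0.0, -0.0, -1.0]]
ft_force: [-0.8, 0.1, 0.2]
grip_width: 87.6
gripper_force: 0.0
```

Emit:
{"api": "move_arm", "payload": {
  "rows": [
    [[0,0,0.05],0,1],
    [[0,0,0.03],0,1],
    [[0,0,0],0,1]
  ]
}}

```text
time: 4.78
eef_pos: [519.0, -322.9, -29.4]
ee_rot: [[0.949, 0.314, -0.0], [0.314, -0.949, 0.0], [-0.0, -0.0, -1.0]]
ft_force: [0.6, -0.4, 0.3]
grip_width: 87.8
gripper_force: 0.0
```

Emit:
{"api": "move_arm", "payload": {
  "rows": [
    [[0,0,0.04],0,1],
    [[0,0,0],0,1]
  ]
}}

```text
time: 5.03
eef_pos: [518.9, -322.8, -31.9]
ee_rot: [[0.949, 0.314, -0.0], [0.314, -0.949, 0.0], [-0.0, -0.0, -1.0]]
ft_force: [-0.5, -0.9, -0.2]
grip_width: 87.5
gripper_force: 0.0
```

Still clear of the bench, with the tips within a few mm of it. I'll close now.

Emit:
{"api": "move_arm", "payload": {
  "rows": [
    [[0,0,0],0,-1],
    [[0,0,0],0,-1],
    [[0,0,0],0,-1],
    [[0,0,0],0,-1],
    [[0,0,0],0,-1],
    [[0,0,0],0,-1],
    [[0,0,0],0,-1],
    [[0,0,0],0,-1]
  ],
  "grip_force": 20
}}

```text
time: 6.02
eef_pos: [519.0, -323.0, -31.8]
ee_rot: [[0.949, 0.314, -0.0], [0.314, -0.949, 0.0], [-0.0, -0.0, -1.0]]
ft_force: [-0.0, -0.0, -0.2]
grip_width: 36.4
gripper_force: 20.0
```

Emit:
{"api": "move_arm", "payload": {
  "rows": [
    [[0,0,-0.6],0,-1],
    [[0,0,-0.9],0,-1],
    [[0,0,-0.9],0,-1],
    [[0.4,-0.8,0],0,-1],
    [[0.4,-0.8,0],0,-1],
    [[0.4,-0.8,0],0,-1],
    [[0.4,-0.8,0],0,-1],
    [[0.4,-0.8,0],0,-1],
    [[0.4,-0.8,0],0,-1],
    [[0.4,-0.8,0],0,-1],
    [[0,-0.2,0],0,-1],
    [[0,0,0],0,-1]
  ]
}}

```text
time: 7.52
eef_pos: [568.3, 60.6, 112.0]
ee_rot: [[0.949, 0.316, -0.001], [0.316, -0.949, -0.0], [-0.001, -0.0, -1.0]]
ft_force: [-0.7, -0.5, -0.5]
grip_width: 36.4
gripper_force: 20.0
```

```bash
python3 - <<'E'
from h import *
s=env.get_state();c=env.calibration("wrist");a=env.read_camera("wrist");ct=env.calibration("top")
cv2.imwrite("pics/w5.png",a[:,:,::-1])
print(s["time"],np.round(s["eef_pos"],1),s["grip_width"],s["gripper_force"],s["ft_force"])
S=onz(ct,(232.1,175.4),64);H=onz(ct,(263.8,182.9),60);print(S,H,np.linalg.norm((S-H)[:2]))
for n,q in(("top",[S[0],S[1],112]),("seat",[S[0],S[1],72]),("hole",H),("tcp",s["eef_pos"])):print(n,np.round(proj(c,q),1))
E
```

```text
7.525 [568.3  60.6 112. ] 36.382724286573406 19.999950667843223 [-0.74840973 -0.4691865  -0.45525968]
[635.89291194  85.78906188  64.        ] [608.23868738 -21.01744101  60.        ] 110.32853300547545
top [255.  107.9]
seat [255.8 105.5]
hole [371.5 182.2]
tcp [259.3 220.4]
```

View pics/w5.png

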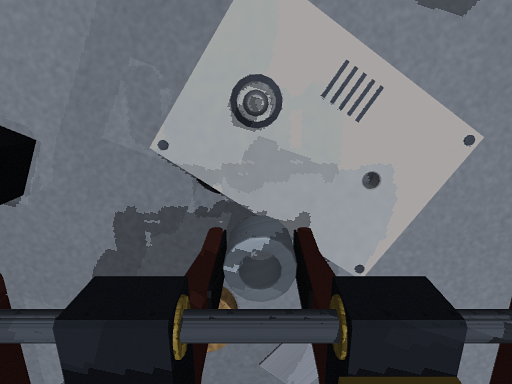

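The wrist view shows the shaft top at about (256,103), the hole at (371,180), and the held sleeve's ring at about (260,262) between the fingers.

```bash
python3 - <<'E'
from h import *
s=env.get_state();c=env.calibration("wrist");b=cv2.imread("pics/w5.png");g=cv2.cvtColor(b,cv2.COLOR_BGR2GRAY)
def dark(x0,y0,x1,y1,T):
    m=(g[y0:y1,x0:x1]<T).astype(np.uint8);cs,_=cv2.findContours(m,cv2.RETR_EXTERNAL,cv2.CHAIN_APPROX_NONE);k=max(cs,key=cv2.contourArea)
    e=cv2.fitEllipse(k);return np.array(e[0])+[x0,y0],np.round(e[1],1)
for T in(90,110,130):
    u,w=dark(355,165,390,198,T);print("hole",T,u,w,np.round(onz(c,u,60),1))
    u,w=dark(222,68,290,135,T);print("shoulder@60",T,u,w,np.round(onz(c,u,60),1))
print(g[103,225:288].tolist());print(g[70:132,256].tolist())
for uv in((256,103),(255.8,101.8)):print("top",np.round(onz(c,uv,112),1))
print("ring outline col 261",g[205:310,261].tolist());print("inside row 270",g[270,215:305].tolist())
E
```

```text
hole 90 [370.80542278 179.83427429] [15.1 16.8] [610.1 -20.8  60. ]
shoulder@60 90 [255.80233002 100.87101746] [51.  53.2] [639.   85.8  60. ]
hole 110 [370.89246082 179.8023777 ] [15.9 17.9] [610.1 -20.8  60. ]
shoulder@60 110 [255.04346085 102.10855103] [51.2 56.9] [638.  86.  60.]
hole 130 [371.03705215 179.76792431] [16.7 18.7] [610.2 -20.9  60. ]
shoulder@60 130 [254.79004288 102.12314987] [51.9 57.7] [637.9  86.2  60. ]
[160, 161, 163, 110, 107, 82, 50, 48, 48, 48, 45, 39, 142, 163, 162, 162, 165, 99, 44, 47, 56, 62, 100, 111, 86, 82, 84, 84, 83, 82, 107, 107, 107, 106, 107, 106, 105, 162, 170, 90, 69, 65, 54, 96, 147, 88, 107, 109, 109, 112, 85, 54, 53, 54, 54, 53, 46, 168, 165, 163, 162, 161, 161]
[161, 162, 163, 167, 81, 53, 57, 57, 58, 57, 57, 72, 86, 84, 111, 109, 108, 108, 171, 118, 67, 77, 84, 89, 108, 146, 144, 142, 78, 107, 107, 107, 107, 107, 79, 80, 107, 80, 81, 82, 83, 78, 55, 52, 47, 39, 91, 107, 103, 105, 165, 122, 40, 45, 46, 45, 44, 44, 97, 109, 163, 162]
top [639.1  85.  112. ]
top [639.7  85.4 112. ]
ring outline col 261 [151, 152, 152, 152, 152, 154, 156, 92, 95, 95, 84, 72, 74, 74, 74, 77, 77, 73, 74, 77, 78, 77, 78, 79, 78, 78, 79, 76, 77, 76, 77, 88, 115, 155, 147, 141, 139, 139, 139, 137, 135, 139, 142, 143, 141, 84, 73, 73, 73, 73, 74, 74, 75, 77, 79, 64, 59, 60, 58, 58, 58, 57, 58, 58, 59, 60, 60, 61, 60, 59, 59, 60, 59, 58, 58, 59, 60, 59, 59, 58, 57, 57, 60, 67, 77, 100, 99, 98, 96, 96, 97, 97, 96, 95, 96, 95, 91, 112, 117, 116, 114, 113, 114, 121, 12]
inside row 270 [6, 7, 8, 7, 8, 9, 4, 1, 39, 77, 76, 74, 137, 141, 141, 140, 139, 137, 137, 149, 150, 152, 98, 62, 52, 51, 52, 52, 53, 54, 54, 55, 55, 55, 56, 57, 57, 57, 57, 58, 60, 59, 59, 60, 59, 60, 60, 60, 60, 59, 60, 60, 60, 59, 59, 57, 57, 57, 57, 55, 56, 55, 53, 51, 51, 51, 69, 81, 80, 82, 82, 80, 80, 81, 80, 81, 79, 80, 80, 80, 78, 24, 4, 8, 5, 6, 7, 7, 9, 6]
```

```bash
python3 - <<'E'
from h import *
s=env.get_state();c=env.calibration("wrist");R=np.array(s["ee_rot"]);p=np.array(s["eef_pos"])
for z in(168,173.8,178):
    q=onz(c,(259,269.5),z);d=R.T@(np.array(c["eye"])*-1+q)
    print(z,q,"rel tool",R.T@(q-p),"px bore",325*20/((np.array(c["rotation"]).T@(q-c["eye"]))[2]))
q=onz(c,(259,269.5),173.8)
for S in([638.3,85.7],[637.1,85.7]):print(R.T@(np.array([*S,0])-[q[0],q[1],0]),R.T@(np.array([*S,0])-[p[0],p[1],0]))
E
```

```text
168 [564.74593542  58.47416213 168.        ] rel tool [ -4.06408692  -0.08874478 -55.88453622] px bore 39.936748036838935
173.8 [567.95558131  59.52282877 173.8       ] rel tool [ -0.69216459  -0.07154257 -61.68724011] px bore 41.60616069682867
178 [570.27980766  60.28220806 178.        ] rel tool [ 1.74957226e+00 -5.90857901e-02 -6.58891981e+01] px bore 42.90489140133912
[ 7.50089094e+01 -2.69097138e+00 -6.09845847e-02] [ 7.43662630e+01 -2.78023721e+00 -6.04943636e-02]
[ 7.38699748e+01 -3.06889654e+00 -6.01789148e-02] [ 7.32273285e+01 -3.15816237e+00 -5.96886937e-02]
```

Emit:
{"api": "move_arm", "payload": {
  "rows": [
    [[0.5,-0.05,0],0,-1],
    [[0.5,0,0],0,-1],
    [[0.24,0,0],0,-1],
    [[0,0,0.2],0,-1],
    [[0,0,0.2],0,-1],
    [[0,0,0.15],0,-1],
    [[0,0,0.05],0,-1],
    [[0,0,0],0,-1]
  ]
}}

```text
time: 8.57
eef_pos: [638.4, 86.4, 76.1]
ee_rot: [[0.949, 0.314, -0.001], [0.314, -0.949, 0.0], [-0.001, -0.0, -1.0]]
ft_force: [0.8, -0.2, -1.4]
grip_width: 36.0
gripper_force: 20.0
```

```bash
python3 - <<'E'
from h import *
s=env.get_state();c=env.calibration("wrist");a=env.read_camera("wrist")
print(np.round(s["eef_pos"],1))
cv2.imwrite("pics/w6.png",np.hstack([cv2.resize(a[210:330,190:330],(466,400),interpolation=cv2.INTER_CUBIC)])[:,:,::-1])
E
```

```text
[638.4  86.4  76.1]
```

View pics/w6.png

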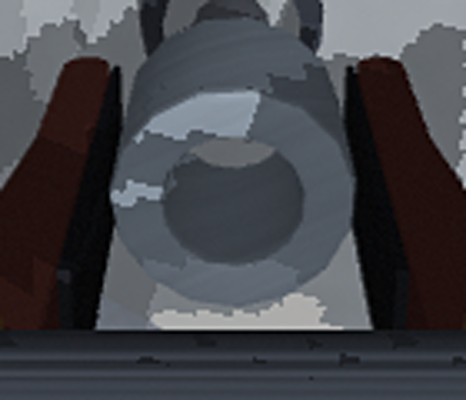

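```bash
python3 - <<'E'
from h import *
s=env.get_state();c=env.calibration("wrist");p=s["eef_pos"];a=env.read_camera("wrist");g=cv2.cvtColor(a,cv2.COLOR_RGB2GRAY)
print(p,s["time"])
f=lambda x,y,z:np.round(proj(c,[x,y,z]),1)
for dx in(0,3,6):
  print(dx,"shaft z60,72,106,112",[f(p[0]+.949*dx,p[1]+.314*dx,z) for z in(60,72,106,112)])
print("sleeve bottom,top",f(p[0],p[1],108),f(p[0],p[1],138))
cv2.imwrite("pics/w7.png",cv2.resize(a[150:310,190:330],(700,600),fx=5,fy=5,interpolation=cv2.INTER_CUBIC)[:,:,::-1])
print(a[248:262,250:270:4].tolist())
E
```

```text
[638.84827122  86.46098851  76.4545979 ] 8.625
0 shaft z60,72,106,112 [array([259.4, 211.8]), array([259.4, 217.9]), array([259.3, 239.5]), array([259.3, 244.1])]
3 shaft z60,72,106,112 [array([259.4, 207.8]), array([259.4, 213.8]), array([259.3, 234.7]), array([259.3, 239.2])]
6 shaft z60,72,106,112 [array([259.4, 203.8]), array([259.4, 209.5]), array([259.3, 229.8]), array([259.3, 234.2])]
sleeve bottom,top [259.3 241. ] [259.2 268. ]
[[[136, 146, 160], [132, 143, 156], [138, 148, 162], [79, 86, 96], [81, 88, 98]], [[137, 148, 162], [134, 146, 159], [136, 147, 160], [140, 151, 165], [79, 88, 97]], [[74, 81, 89], [135, 146, 159], [133, 144, 156], [131, 143, 156], [78, 85, 94]], [[78, 86, 95], [83, 89, 95], [104, 111, 117], [104, 110, 116], [75, 83, 91]], [[76, 84, 94], [85, 88, 93], [97, 100, 105], [97, 102, 106], [93, 98, 104]], [[89, 94, 100], [99, 103, 108], [98, 102, 107], [100, 104, 109], [101, 105, 109]], [[99, 103, 108], [99, 102, 106], [98, 102, 107], [98, 103, 108], [99, 103, 108]], [[99, 103, 107], [98, 102, 106], [99, 103, 108], [99, 104, 108], [98, 103, 107]], [[99, 103, 108], [99, 102, 106], [98, 102, 107], [98, 104, 107], [99, 104, 108]], [[83, 87, 91], [97, 101, 105], [98, 102, 107], [98, 103, 107], [100, 104, 108]], [[55, 61, 67], [99, 102, 107], [99, 103, 108], [100, 104, 108], [102, 106, 110]], [[55, 59, 67], [85, 89, 93], [100, 104, 108], [102, 106, 110], [66, 71, 78]], [[55, 61, 68], [55, 61, 69], [63, 68, 74], [67, 73, 80], [58, 64, 71]], [[55, 61, 67], [56, 61, 68], [58, 64, 71], [58, 64, 70], [58, 63, 71]]]
```

View pics/w7.png

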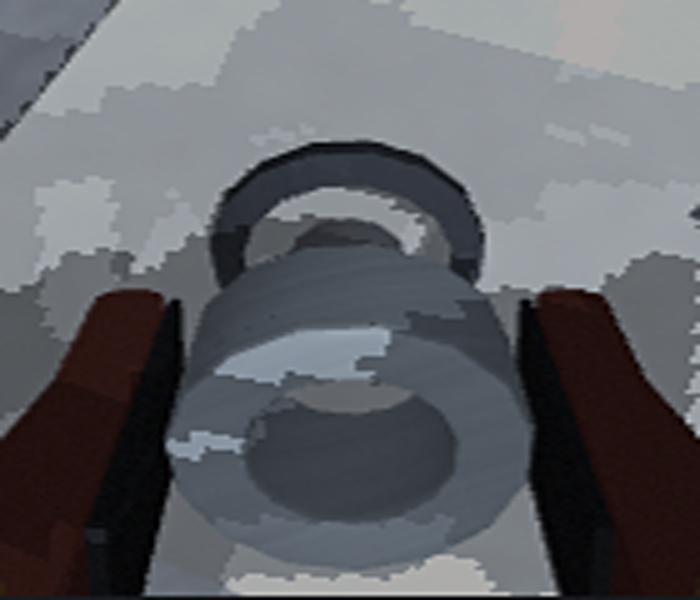

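The last crop shows the shoulder ellipse centred at column 259.5, row about 212, against 211.8 predicted for an aligned shaft. The sleeve's bore is centred about 1 mm towards −x. I'll shift 1 mm and descend.

Emit:
{"api": "move_arm", "payload": {
  "rows": [
    [[0.02,0,0.05],0,-1],
    [[0,0,0.08],0,-1],
    [[0,0,0.08],0,-1],
    [[0,0,0.08],0,-1],
    [[0,0,0],0,-1]
  ]
}}

```text
time: 9.3
eef_pos: [639.4, 86.8, 58.2]
ee_rot: [[0.949, 0.314, -0.001], [0.314, -0.949, 0.0], [-0.001, -0.0, -1.0]]
ft_force: [-1.4, -0.4, -1.3]
grip_width: 36.3
gripper_force: 20.0
```

Emit:
{"api": "move_arm", "payload": {
  "rows": [
    [[0,0,0.1],0,-1],
    [[0,0,0.1],0,-1],
    [[0,0,0.06],0,-1],
    [[0,0,0.02],0,-1],
    [[0,0,0],0,-1]
  ]
}}

```text
time: 9.93
eef_pos: [639.9, 86.8, 42.0]
ee_rot: [[0.949, 0.314, -0.0], [0.314, -0.949, 0.0], [-0.0, -0.0, -1.0]]
ft_force: [0.2, 0.3, -1.2]
grip_width: 36.4
gripper_force: 20.0
```

Emit:
{"api": "move_arm", "payload": {
  "rows": [
    [[0,0,0.02],0,-1],
    [[0,0,0.02],0,-1],
    [[0,0,0],0,-1]
  ]
}}

```text
time: 10.3
eef_pos: [640.2, 86.8, 40.2]
ee_rot: [[0.949, 0.314, 0.001], [0.314, -0.949, 0.0], [0.001, 0.0, -1.0]]
ft_force: [-1.3, 0.1, 4.8]
grip_width: 36.5
gripper_force: 20.0
```

Seated: contact came exactly at the expected height. Releasing and moving towards the pin.

Emit:
{"api": "move_arm", "payload": {
  "rows": [
    [[0,0,0],0,0],
    [[0,0,0],0,1],
    [[0,0,0],0,1],
    [[0,0,0],0,1],
    [[0,0,0],0,1],
    [[0,0,-0.3],0,1],
    [[0,0,-0.8],0,1],
    [[0,0,-0.8],0,1],
    [[0,0,-0.3],0,1],
    [[0,0,0],0,1]
  ]
}}

```text
time: 11.55
eef_pos: [641.0, 86.8, 173.4]
ee_rot: [[0.949, 0.314, 0.003], [0.314, -0.949, 0.0], [0.003, 0.001, -1.0]]
ft_force: [-0.5, -0.2, -1.2]
grip_width: 87.9
gripper_force: 0.0
```

Emit:
{"api": "move_arm", "payload": {
  "rows": [
    [[-0.39,-0.82,0],0,1],
    [[-0.39,-0.82,0],0,1],
    [[-0.39,-0.82,0],0,1],
    [[-0.39,-0.82,0],0,1],
    [[-0.39,-0.82,0],0,1],
    [[0,0,0],0,1],
    [[0,0,0],0,1]
  ]
}}

```text
time: 12.42
eef_pos: [451.1, 283.0, 170.5]
ee_rot: [[0.949, 0.315, -0.002], [0.315, -0.949, -0.001], [-0.002, 0.001, -1.0]]
ft_force: [-0.2, -0.2, -0.1]
grip_width: 88.1
gripper_force: 0.0
```

```bash
python3 - <<'E'
from h import *
s=env.get_state();c=env.calibration("wrist");a=env.read_camera("wrist");ct=env.calibration("top");t=env.read_camera("top")
cv2.imwrite("pics/w8.png",a[:,:,::-1]);cv2.imwrite("pics/top2.png",t[:,:,::-1])
print(s["time"],np.round(s["eef_pos"],1),np.round(s["ee_rot"],3).tolist())
print("top cam: pin top",onz(ct,(163.8,213.6),115),"collar",onz(ct,(168.1,214.7),55))
P=onz(ct,(163.8,213.6),115)
for z in(55,115):print(z,proj(c,[P[0],P[1],z]))
u,v=np.round(proj(c,[P[0],P[1],115])).astype(int);g=cv2.cvtColor(a,cv2.COLOR_RGB2GRAY)
print(u,v)
for r in range(max(0,v-36),v+60,4):print(r,g[r,u-40:u+40:2].tolist())
E
```

```text
12.425 [451.1 283.  170.5] [[0.949, 0.315, -0.002], [0.315, -0.949, -0.001], [-0.002, 0.001, -1.0]]
top cam: pin top [507.63945922 306.67308747 115.        ] collar [508.09230686 305.09049952  55.        ]
55 [254.41758944 114.62754899]
115 [253.24807078 119.49356824]
253 119
83 [129, 125, 125, 125, 127, 129, 128, 126, 128, 76, 41, 42, 42, 43, 43, 43, 42, 44, 43, 42, 42, 44, 43, 43, 43, 43, 43, 43, 37, 108, 133, 129, 123, 124, 122, 126, 128, 129, 128, 127]
87 [127, 127, 126, 124, 124, 124, 126, 130, 140, 40, 43, 43, 42, 43, 43, 42, 42, 42, 43, 43, 41, 42, 44, 43, 43, 43, 43, 43, 43, 43, 42, 41, 39, 58, 128, 129, 128, 122, 122, 128]
91 [127, 129, 127, 123, 125, 125, 125, 131, 48, 41, 40, 42, 42, 41, 43, 42, 42, 41, 42, 41, 42, 41, 41, 40, 47, 42, 46, 47, 43, 46, 47, 43, 43, 42, 42, 41, 41, 35, 105, 127]
95 [125, 127, 125, 125, 129, 129, 130, 52, 41, 41, 42, 43, 40, 41, 42, 41, 41, 42, 41, 41, 41, 41, 40, 41, 46, 46, 46, 47, 46, 45, 41, 41, 41, 41, 42, 42, 41, 42, 43, 41]
99 [125, 127, 128, 125, 124, 129, 80, 39, 41, 42, 42, 41, 42, 41, 41, 43, 41, 39, 37, 107, 139, 138, 97, 46, 42, 46
[... 2914 characters left out ...]
 122, 122, 122, 121, 121, 121, 122, 123, 122, 122, 122, 122, 123, 120, 119, 122, 129]
167 [111, 114, 112, 112, 113, 113, 110, 112, 110, 109, 111, 113, 115, 108, 110, 111, 110, 114, 112, 110, 113, 112, 110, 114, 124, 120, 117, 118, 119, 123, 127, 127, 125, 126, 121, 119, 118, 122, 125, 123]
171 [109, 112, 111, 114, 119, 116, 111, 106, 108, 110, 117, 119, 115, 109, 107, 109, 113, 114, 113, 113, 112, 112, 114, 113, 125, 127, 122, 119, 119, 119, 119, 122, 122, 124, 120, 121, 121, 124, 124, 125]
175 [109, 109, 109, 112, 111, 109, 108, 115, 115, 111, 113, 111, 112, 111, 110, 113, 110, 111, 112, 113, 112, 113, 117, 117, 123, 121, 122, 121, 119, 119, 123, 121, 121, 124, 125, 123, 121, 122, 123, 120]
```

```bash
python3 - <<'E'
from h import *
s=env.get_state();c=env.calibration("wrist");b=cv2.imread("pics/w8.png");g=cv2.cvtColor(b,cv2.COLOR_BGR2GRAY)
x0,y0=236,96;r=g[y0:132,x0:274];m=((r>88)&(r<125)).astype(np.uint8);m=cv2.morphologyEx(m,cv2.MORPH_OPEN,np.ones((5,5),np.uint8))
k=max(cv2.findContours(m,0,1)[0],key=cv2.contourArea);e=cv2.fitEllipse(k);uv=np.array(e[0])+[x0,y0]
R=np.array(s["ee_rot"]);p=onz(c,uv,115);print(e,uv,p,(R.T@(p-s["eef_pos"]))/60)
# holder top outline
m=(g[60:160,195:340]<58).astype(np.uint8);k=max(cv2.findContours(m,0,1)[0],key=cv2.contourArea);print(np.array(cv2.minAreaRect(k)[0])+[195,60],cv2.minAreaRect(k)[1:],onz(c,np.array(cv2.minAreaRect(k)[0])+[195,60],50))
# sleeve check, top view
t=cv2.imread("pics/top2.png");ct=env.calibration("top");print(proj(ct,[637,86,102]))
gt=cv2.cvtColor(t,cv2.COLOR_BGR2GRAY);print(gt[162:190,220:246])
E
```

```text
((17.251245498657227, 19.90683364868164), (20.466787338256836, 20.788339614868164), 119.69698333740234) [253.2512455  115.90683365] [511.34436914 307.00902142 115.        ] [ 1.06513496 -0.07859074  0.93136816]
[254.22178268 110.63991165] ((63.995548248291016, 64.31452941894531), 23.498567581176758) [512.01450756 307.52535333  50.        ]
[231.35110242 173.25271998]
[[165 192 199 199 199 200 199 200 200 200 200 200 200 199 200 199 199 200
  200 199 199 200 200 200 199 194]
 [174 195 200 199 200 200 199 200 199 199 200 199 200 199 200 200 200 200
  199 200 199 199 200 199 199 190]
 [183 197 199 199 200 200 200 199 199 199 199 200 200 199 200 200 200 199
  200 200 199 200 200 199 196 180]
 [187 198 200 200 200 200 200 200 200 200 200 199 200 200 200 200 200 199
  200 200 199 199 200 200 194 171]
 [192 199 199 199 200 200 199 200 200 199 199 200 200 199 200 200 200 199
  200 200 200 199 200 199 193 170]
 [195 200 200 200 200 199 200 199 195 195 198 199 199 199 199 200 199 200
  199 200 200 200 200 200 190 169]
 [197 199 200 200 201 199 198 196 190 188 194 198 197 198 198 199 199 200
  
[... 1622 characters left out ...]
98 200 200
  200 199 200 199 200 200 200 200]
 [200 200 199 200 200 200 199 194 187 175 166 174 187 194 198 200 200 200
  199 200 200 199 199 199 200 200]
 [200 199 199 200 200 200 200 200 198 195 192 194 197 199 200 200 200 199
  200 200 200 200 199 200 200 200]
 [200 200 199 200 200 200 200 200 200 200 199 200 200 200 200 200 199 200
  200 200 200 200 200 199 199 199]
 [200 200 200 199 200 200 200 199 199 200 200 199 200 200 200 200 199 199
  200 199 200 200 199 199 200 200]
 [200 200 200 200 199 200 200 199 200 200 200 200 200 200 200 200 200 199
  200 200 200 200 199 199 200 200]
 [200 200 200 200 199 200 200 199 199 200 200 200 200 200 199 200 200 200
  200 200 200 199 199 200 199 200]]
```

Emit:
{"api": "move_arm", "payload": {
  "rows": [
    [[0.53,-0.04,0],0,1],
    [[0.53,-0.04,0],0,1],
    [[0,0,0.5],0,1],
    [[0,0,0.6],0,1],
    [[0,0,0.6],0,1],
    [[0,0,0.4],0,1],
    [[0,0,0.17],0,1],
    [[0,0,0],0,1]
  ]
}}

```text
time: 13.52
eef_pos: [510.8, 307.3, 35.0]
ee_rot: [[0.95, 0.313, -0.001], [0.313, -0.95, -0.0], [-0.001, 0.0, -1.0]]
ft_force: [0.5, 0.1, 0.0]
grip_width: 88.2
gripper_force: 0.0
```

```bash
python3 - <<'E'
from h import *
s=env.get_state();c=env.calibration("wrist");a=env.read_camera("wrist");g=cv2.cvtColor(a,cv2.COLOR_RGB2GRAY);cv2.imwrite("pics/w9.png",a[:,:,::-1])
print(np.round(s["eef_pos"],1),s["ft_force"],"pred top",proj(c,[511.3,307,115]),proj(c,[s["eef_pos"][0],s["eef_pos"][1],115]))
for r in range(225,300,4):print(r,g[r,219:301:3].tolist())
E
```

```text
[510.8 307.3  35. ] [0.53800697 0.09988779 0.02954636] pred top [260.20316615 289.54087118] [259.13287554 290.39004499]
225 [27, 27, 26, 27, 27, 26, 27, 20, 147, 143, 127, 43, 52, 54, 56, 56, 74, 149, 145, 123, 25, 27, 29, 26, 12, 16, 16, 15]
229 [28, 26, 27, 27, 28, 26, 27, 127, 86, 105, 44, 55, 64, 53, 61, 71, 48, 54, 147, 146, 29, 27, 26, 28, 22, 19, 20, 21]
233 [28, 27, 11, 27, 26, 13, 11, 148, 87, 51, 44, 49, 52, 55, 57, 57, 58, 65, 99, 146, 51, 27, 15, 21, 21, 20, 22, 19]
237 [16, 15, 15, 16, 16, 15, 15, 87, 87, 41, 45, 43, 56, 68, 70, 43, 58, 58, 56, 85, 19, 16, 14, 22, 22, 22, 21, 20]
241 [15, 16, 15, 15, 15, 14, 16, 50, 44, 44, 47, 51, 53, 55, 57, 58, 57, 66, 40, 87, 13, 16, 16, 22, 21, 21, 21, 23]
245 [16, 27, 17, 15, 15, 17, 14, 15, 33, 41, 42, 51, 53, 56, 43, 42, 42, 59, 43, 15, 15, 27, 16, 21, 21, 21, 21, 20]
249 [27, 16, 14, 16, 14, 15, 15, 13, 42, 42, 32, 44, 44, 44, 57, 43, 39, 42, 41, 19, 26, 27, 14, 20, 22, 20, 23, 21]
253 [15, 15, 16, 15, 15, 15, 17, 13, 38, 42, 43, 44, 43, 45, 44, 43, 44, 43, 33, 29, 15, 17, 15, 22, 20, 21, 21, 17]
257 [15, 16, 16, 16, 13, 15, 17,
[... 613 characters left out ...]
12, 110, 116, 62, 57, 44, 57, 55, 27, 25, 28, 40, 104, 103, 103, 102]
281 [92, 91, 92, 94, 96, 93, 71, 41, 44, 106, 105, 104, 104, 61, 108, 107, 106, 108, 70, 40, 28, 26, 10, 108, 106, 106, 103, 102]
285 [88, 89, 92, 97, 99, 94, 90, 45, 61, 61, 60, 61, 57, 60, 61, 61, 61, 60, 58, 53, 32, 24, 105, 104, 106, 104, 103, 103]
289 [95, 93, 92, 92, 93, 88, 146, 58, 60, 61, 60, 61, 61, 61, 61, 61, 60, 61, 61, 61, 50, 103, 106, 105, 105, 105, 106, 103]
293 [96, 97, 94, 94, 96, 144, 149, 58, 60, 60, 61, 59, 61, 60, 60, 60, 60, 62, 61, 59, 101, 99, 100, 102, 108, 106, 108, 105]
297 [92, 92, 94, 95, 91, 143, 140, 69, 60, 61, 61, 60, 60, 60, 61, 61, 61, 60, 62, 58, 156, 104, 102, 103, 102, 100, 107, 108]
```

Emit:
{"api": "move_arm", "payload": {
  "rows": [
    [[0,0,0],0,-1],
    [[0,0,0],0,-1],
    [[0,0,0],0,-1],
    [[0,0,0],0,-1],
    [[0,0,0],0,-1],
    [[0,0,0],0,-1],
    [[0,0,0],0,-1],
    [[0,0,0],0,-1],
    [[0,0,0],0,-1],
    [[0,0,0],0,-1]
  ],
  "grip_force": 40
}}

```text
time: 14.82
eef_pos: [510.4, 308.1, 35.5]
ee_rot: [[0.949, 0.314, -0.0], [0.314, -0.949, 0.0], [-0.0, -0.0, -1.0]]
ft_force: [-0.9, -0.7, -0.4]
grip_width: 17.5
gripper_force: 40.0
```

Emit:
{"api": "move_arm", "payload": {
  "rows": [
    [[0,0,-0.4],0,-1],
    [[0,0,-0.8],0,-1],
    [[0,0,-0.88],0,-1],
    [[-0.14,0.82,0],0,-1],
    [[-0.14,0.82,0],0,-1],
    [[-0.14,0.82,0],0,-1],
    [[-0.14,0.82,0],0,-1],
    [[-0.14,0.82,0],0,-1],
    [[-0.14,0.82,0],0,-1],
    [[-0.14,0.81,0],0,-1],
    [[0,0,0],0,-1],
    [[0,0,0],0,-1]
  ]
}}

```text
time: 16.32
eef_pos: [562.3, -36.3, 160.1]
ee_rot: [[0.95, 0.314, -0.001], [0.314, -0.95, 0.001], [-0.0, -0.001, -1.0]]
ft_force: [0.2, 0.3, -0.4]
grip_width: 17.6
gripper_force: 40.0
```

```bash
python3 - <<'E'
from h import *
s=env.get_state();c=env.calibration("wrist");a=env.read_camera("wrist");g=cv2.cvtColor(a,cv2.COLOR_RGB2GRAY);cv2.imwrite("pics/w10.png",a[:,:,::-1])
p=np.array(s["eef_pos"]);R=np.array(s["ee_rot"])
print(s["time"],np.round(p,1),s["grip_width"],s["gripper_force"])
tz=p[2]-30.5
print("hole",proj(c,[610.1,-20.8,60]),"pin tip,collar,top",[np.round(proj(c,[p[0],p[1],tz+z]),1) for z in(0,45,50,110)])
u,v=np.round(proj(c,[610.1,-20.8,60])).astype(int)
for T in(90,110,130):
    m=(g[v-22:v+22,u-22:u+22]<T).astype(np.uint8);k=max(cv2.findContours(m,0,1)[0],key=cv2.contourArea);e=cv2.fitEllipse(k);uv=np.array(e[0])+[u-22,v-22]
    print(T,uv,np.round(e[1],1),np.round(onz(c,uv,60),1),np.round(R.T@(onz(c,uv,60)-p),1))
for r in range(160,320,4):print(r,g[r,215:305:3].tolist())
E
```

```text
16.325 [562.3 -36.3 160.1] 17.553044828342145 39.99988675117493
hole [259.82776279 128.06461686] pin tip,collar,top [array([259.4, 205.3]), array([259.3, 229.1]), array([259.2, 232.4]), array([258.9, 289.6])]
90 [258.32809639 127.83860016] [14.2 14.4] [609.9 -19.4  60. ] [ 50.5  -1.  100.1]
110 [258.3571434  127.79711723] [14.6 15. ] [609.9 -19.5  60. ] [ 50.6  -1.  100.1]
130 [258.379879   127.66541862] [15.4 15.7] [610.  -19.4  60. ] [ 50.7  -0.9 100.1]
160 [159, 158, 160, 158, 161, 160, 171, 149, 168, 150, 150, 150, 150, 161, 162, 162, 162, 162, 163, 162, 163, 164, 165, 165, 165, 164, 163, 164, 163, 128]
164 [159, 160, 160, 160, 160, 160, 160, 160, 162, 148, 161, 150, 148, 161, 161, 162, 162, 163, 163, 162, 162, 163, 163, 164, 165, 163, 163, 163, 127, 110]
168 [161, 159, 158, 158, 160, 160, 159, 158, 161, 162, 162, 162, 161, 161, 161, 160, 161, 164, 164, 163, 162, 163, 163, 164, 164, 164, 164, 139, 107, 107]
172 [161, 160, 159, 159, 159, 160, 159, 160, 160, 161, 161, 161, 162, 162, 162, 162, 161, 164, 164, 164, 163, 164, 163, 163, 162, 163, 155, 106, 106, 109]
176 [159, 158, 157, 
[... 4067 characters left out ...]
46, 46, 46, 47, 47, 46, 46, 46, 44, 9, 16, 16, 20, 20, 35, 39, 12]
300 [15, 57, 59, 51, 27, 26, 17, 14, 7, 133, 44, 46, 46, 55, 46, 46, 55, 55, 45, 46, 43, 108, 6, 15, 16, 22, 19, 44, 61, 38]
304 [12, 75, 60, 61, 26, 17, 15, 15, 2, 122, 127, 49, 45, 44, 54, 55, 54, 46, 46, 42, 107, 111, 6, 16, 16, 18, 20, 43, 44, 76]
308 [10, 95, 48, 43, 21, 14, 14, 15, 0, 129, 131, 128, 133, 116, 69, 45, 44, 113, 111, 109, 111, 114, 4, 13, 15, 18, 19, 48, 42, 59]
312 [5, 89, 54, 34, 35, 34, 33, 34, 34, 32, 33, 34, 33, 34, 34, 35, 35, 33, 27, 26, 26, 34, 34, 33, 34, 34, 34, 26, 42, 59]
316 [30, 93, 58, 60, 59, 59, 59, 59, 59, 59, 60, 60, 61, 32, 61, 60, 58, 59, 59, 59, 59, 60, 60, 59, 60, 60, 60, 37, 37, 57]
```

```bash
python3 - <<'E'
from h import *
g=cv2.imread("pics/w10.png",0)
for r in range(198,220):print(r,g[r,246:274].tolist())
print(g[290,236:286].tolist());print(g[268:314,260].tolist())
E
```

```text
198 [162, 161, 161, 161, 162, 163, 163, 163, 162, 162, 162, 162, 162, 161, 161, 160, 160, 160, 160, 160, 161, 161, 162, 162, 163, 163, 165, 165]
199 [95, 159, 161, 162, 162, 162, 162, 163, 163, 163, 162, 163, 162, 162, 162, 161, 161, 161, 159, 160, 161, 161, 161, 162, 162, 163, 164, 166]
200 [99, 158, 161, 161, 162, 162, 162, 162, 163, 162, 163, 162, 162, 162, 161, 160, 161, 160, 159, 159, 161, 161, 161, 161, 161, 163, 165, 153]
201 [161, 162, 161, 161, 162, 162, 163, 163, 163, 163, 162, 162, 163, 162, 161, 161, 161, 161, 159, 160, 160, 161, 161, 161, 163, 164, 167, 110]
202 [160, 160, 159, 160, 161, 162, 162, 162, 163, 163, 163, 164, 164, 164, 162, 163, 162, 161, 159, 159, 160, 161, 161, 162, 163, 166, 126, 107]
203 [157, 160, 159, 160, 160, 162, 163, 163, 162, 163, 164, 166, 169, 143, 141, 164, 164, 162, 160, 159, 160, 160, 161, 162, 166, 143, 70, 58]
204 [160, 159, 159, 160, 160, 161, 162, 163, 163, 164, 167, 116, 50, 49, 52, 53, 138, 163, 162, 160, 160, 159, 162, 164, 145, 72, 62, 63]
205 [158, 159, 159, 160, 160, 160, 162, 162, 163, 167, 144, 57, 47, 56, 60, 59, 56, 110, 161, 16
[... 1517 characters left out ...]
7, 119, 122, 108, 108, 82, 47, 41, 63, 73, 79]
218 [52, 39, 40, 84, 87, 119, 120, 118, 117, 115, 116, 116, 117, 117, 115, 113, 114, 116, 117, 118, 118, 119, 121, 109, 81, 65, 63, 65]
219 [42, 41, 83, 118, 119, 119, 117, 116, 115, 114, 116, 117, 116, 117, 114, 115, 115, 116, 117, 116, 117, 118, 118, 117, 119, 96, 67, 62]
[11, 8, 6, 11, 35, 45, 46, 45, 46, 46, 45, 46, 46, 46, 46, 45, 46, 46, 46, 46, 46, 46, 47, 46, 45, 45, 46, 47, 46, 46, 46, 45, 47, 46, 45, 45, 45, 45, 46, 46, 45, 46, 47, 45, 16, 5, 7, 8, 7, 8]
[33, 31, 33, 31, 33, 35, 34, 48, 49, 47, 46, 46, 46, 46, 46, 46, 46, 45, 45, 46, 45, 46, 45, 45, 47, 46, 46, 45, 45, 45, 45, 45, 45, 46, 54, 53, 54, 52, 44, 45, 45, 22, 26, 30, 34, 35]
```

The hole centre is at pixel (258.4,127.8). The pin tip sits about 1.4 mm behind the TCP in tool x, so I'll allow for that and go above the hole.

Emit:
{"api": "move_arm", "payload": {
  "rows": [
    [[0.43,-0.02,0],0,-1],
    [[0.43,0,0],0,-1],
    [[0,0,0.4],0,-1],
    [[0,0,0.4],0,-1],
    [[0,0,0.2],0,-1],
    [[0,0,0.05],0,-1],
    [[0,0,0],0,-1],
    [[0,0,0],0,-1]
  ]
}}

```text
time: 17.38
eef_pos: [612.0, -19.4, 98.2]
ee_rot: [[0.949, 0.314, 0.002], [0.314, -0.949, -0.0], [0.002, 0.001, -1.0]]
ft_force: [0.4, -0.7, -0.1]
grip_width: 17.4
gripper_force: 40.0
```

```bash
python3 - <<'E'
from h import *
s=env.get_state();c=env.calibration("wrist");a=env.read_camera("wrist");g=cv2.cvtColor(a,cv2.COLOR_RGB2GRAY);cv2.imwrite("pics/w11.png",a[:,:,::-1])
p=np.array(s["eef_pos"]);R=np.array(s["ee_rot"])
print(s["time"],np.round(p,1),s["grip_width"],s["ft_force"],"tip z",p[2]-30.5)
print("hole",proj(c,[609.9,-19.4,60]),"tip",proj(c,[p[0],p[1],p[2]-30.5]))
for r in range(184,220):print(r,g[r,240:282].tolist())
E
```

```text
17.375 [612.  -19.4  98.2] 17.429471166974142 [ 0.37624919 -0.67300763 -0.07165922] tip z 67.72790067041521
hole [258.50489384 204.55357573] tip [259.3503943  205.35739629]
184 [144, 143, 143, 142, 143, 142, 143, 143, 144, 144, 145, 146, 145, 145, 145, 145, 145, 146, 147, 147, 145, 145, 146, 146, 145, 145, 145, 144, 145, 144, 145, 145, 145, 145, 144, 144, 144, 144, 145, 144, 143, 157]
185 [144, 143, 142, 143, 143, 143, 143, 144, 144, 144, 144, 144, 145, 145, 145, 145, 145, 147, 147, 146, 145, 145, 145, 146, 145, 145, 145, 145, 144, 144, 144, 144, 144, 144, 144, 143, 144, 144, 144, 144, 143, 156]
186 [143, 142, 143, 143, 143, 143, 142, 143, 143, 144, 143, 144, 144, 145, 146, 145, 146, 145, 146, 145, 146, 145, 145, 145, 144, 144, 144, 144, 144, 144, 144, 144, 144, 144, 143, 143, 145, 144, 144, 144, 143, 156]
187 [143, 143, 143, 143, 143, 143, 143, 143, 143, 144, 144, 145, 146, 145, 145, 145, 145, 146, 146, 145, 146, 146, 144, 144, 144, 144, 144, 144, 144, 144, 144, 144, 144, 145, 144, 144, 145, 145, 144, 143, 157, 157]
188 [143, 143, 143, 143, 143, 143, 143, 143, 144, 144, 144, 145, 14
[... 5669 characters left out ...]
103, 101, 102, 90, 77, 62, 61, 59, 57, 53, 108, 157, 157, 155, 156, 156, 156, 156, 155, 156, 157]
217 [98, 98, 97, 98, 98, 99, 101, 77, 46, 48, 47, 68, 85, 116, 116, 114, 114, 114, 114, 114, 114, 111, 111, 113, 115, 117, 104, 104, 79, 61, 58, 55, 110, 157, 157, 155, 155, 155, 156, 156, 156, 155]
218 [96, 97, 97, 97, 99, 101, 62, 43, 43, 82, 83, 115, 117, 114, 114, 111, 112, 112, 114, 113, 111, 109, 110, 112, 114, 114, 113, 114, 117, 104, 78, 41, 56, 82, 157, 158, 155, 155, 155, 156, 156, 156]
219 [96, 96, 97, 98, 100, 60, 42, 43, 79, 114, 115, 115, 114, 112, 112, 111, 112, 114, 112, 112, 111, 111, 111, 112, 114, 113, 112, 113, 112, 113, 115, 93, 64, 56, 80, 157, 157, 155, 155, 155, 156, 154]
```

The tip is aligned with the hole centre to under 1 mm. Descending into the hole.

Emit:
{"api": "move_arm", "payload": {
  "rows": [
    [[0,0,0.08],0,-1],
    [[0,0,0.08],0,-1],
    [[0,0,0.08],0,-1],
    [[0,0,0.08],0,-1],
    [[0,0,0],0,-1],
    [[0,0,0],0,-1]
  ]
}}

```text
time: 18.18
eef_pos: [611.3, -19.4, 78.1]
ee_rot: [[0.949, 0.314, -0.0], [0.314, -0.949, 0.0], [0.0, -0.0, -1.0]]
ft_force: [0.5, 0.2, -1.0]
grip_width: 17.8
gripper_force: 40.0
```

Emit:
{"api": "move_arm", "payload": {
  "rows": [
    [[0,0,0.03],0,-1],
    [[0,0,0.03],0,-1],
    [[0,0,0],0,-1],
    [[0,0,0],0,-1]
  ]
}}

```text
time: 18.68
eef_pos: [611.6, -19.4, 74.8]
ee_rot: [[0.949, 0.314, 0.001], [0.314, -0.949, 0.0], [0.001, 0.0, -1.0]]
ft_force: [0.1, -0.2, 1.5]
grip_width: 17.6
gripper_force: 40.0
```

Emit:
{"api": "move_arm", "payload": {
  "rows": [
    [[0,0,0.03],0,-1],
    [[0,0,0.03],0,-1],
    [[0,0,0],0,-1],
    [[0,0,0],0,-1]
  ]
}}

```text
time: 19.18
eef_pos: [611.7, -19.4, 71.3]
ee_rot: [[0.949, 0.314, 0.001], [0.314, -0.949, -0.0], [0.001, 0.0, -1.0]]
ft_force: [-0.6, 0.5, 5.7]
grip_width: 17.2
gripper_force: 40.0
```

Emit:
{"api": "move_arm", "payload": {
  "rows": [
    [[0,0,0.02],0,-1],
    [[0,0,0],0,-1],
    [[0,0,0],0,-1]
  ]
}}

```text
time: 19.55
eef_pos: [611.9, -19.4, 71.0]
ee_rot: [[0.949, 0.314, 0.001], [0.314, -0.949, -0.0], [0.001, 0.001, -1.0]]
ft_force: [-1.5, -0.3, 11.0]
grip_width: 17.5
gripper_force: 40.0
```

The button is on its hard stop: the force rose 5 N for only 0.3 mm of travel. Handing in.

```bash
python3 - <<'E'
from h import *
s=env.get_state();print(s["time"],s["eef_pos"],s["ft_force"],s["gripper_force"])
print(env.finish_job())
E
```

```text
19.55 [611.89709793 -19.42540514  70.99357503] [-1.45171222 -0.33186044 11.01181469] 40.00307500362396
the job is handed in; nothing more can be done
None
```

I handed the job in at 19.55 s with the sleeve released on the shoulder and the gripped pin holding the reset button against its hard stop at about 11 N. The hand-in returned no verdict, and I took no last picture of the sleeve or the other things on the bench.

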